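# Flip the kickstand down and hold the scooter chassis upright

### The job

A push-scooter chassis leans against the angle plate with its kickstand folded up, and the air die grinder lies in the kickstand's way: first lay the die grinder gently in the middle of the shallow tool tray and let go of it. Then, with the scooter still leaning, flip the kickstand down past its centre until its spring holds it at the stop; after that take the scooter by its bare steerer stub, bring it off the angle plate and hold it plumb upright where it stands, both wheels on the bench and the kickstand's foot just clear of it. Finish while still gripping and holding it so, as it would tip if let go, and leave the other tools and parts where they lie.

Things in the scene. Friction and masses are not known exactly. Their poses are not given: they have to be found in the camera images.
- scooter: Push-scooter chassis, no handlebar, 0.97 kg, 625 mm long: aluminium deck 300x96x24, top 88 mm up; two stiffly turning 145 mm wheels on round tyres, so it cannot stand alone. Origin on the bench line, mid wheelbase; y forward, x away from the kickstand side, z up the frame. Starts leaning 0.21 rad (top towards +x), head tube on the angle plate's top edge, kickstand side to the robot.
- steerer: Head tube and steerer stub at the front, fixed to the chassis. Origin: centre of the stub's top end (chassis x 0, y 187.5, z 290 mm); z up along the tube, raked back 0.25 rad in the chassis plane; x = chassis x. Bare steel tube 30 mm dia for the top 60 mm, then a black clamp collar 43 mm dia.
- steerer_grip (a point): Point on the steerer stub's axis 30 mm below its top end, where to grip it. Axes as steerer.
- kickstand (a joint): Kickstand angle (rad) about its pivot, axis along chassis x: 0 = folded up, pointing rearward, 5 degrees above level; grows as the leg swings down and forward; 1.75 = stop, 5 degrees forward of straight down. A coil spring pulls it to either end: under 0.87 it springs back up, beyond it snaps on down. It yields to 1 to 3 N down at 55 mm from the pivot.
- kickstand_pivot (a point): Kickstand pivot, on the deck's robot-side edge (chassis x -60, y -130, z 85 mm). Axes turn with the kickstand.
- kickstand_foot (a point): Centre of the 14 mm black ball at the kickstand's end, 70 mm from the pivot across the pivot axis and 28 mm further out (chassis -x). The leg, a 10 mm rod, runs 30 mm straight from the pivot, then splays out to the foot. Kickstand down and chassis upright, the ball's underside is 8 mm off the bench. Axes turn with the kickstand.
- angle_plate: Grey cast-iron angle plate, fixed: upright face 110 wide x 180 high, 16 thick; foot 120 deep, webs behind. Origin on the bench under the middle of the face; the face looks along its -x, towards the scooter; z up.
- grinder: Straight air die grinder, 205 mm long, 0.34 to 0.52 kg. Black body 125 mm long, 40 x 40 mm across, then aluminium nose, collet and burr. Origin on its axis at mid length, 20 mm up as it lies; x along it to the burr; body from x -102 to +22 mm, centre of mass near -30. Its nose lies under the kickstand, the body towards the robot; gripped across at x = -50 mm the hand clears the kickstand.
- tray: Shallow grey sheet-steel tool tray, fixed, empty, 260 x 120 x 22 mm outside, walls and floor 3 mm. Origin under the centre of its floor, on the bench; x along its length, z up.
- wheel_front_foot (a point): Point of the chassis under the front tyre (on the bench when the wheel stands on it).
- wheel_rear_foot (a point): Point of the chassis under the rear tyre.
- spare_wheel: Loose spare scooter wheel lying flat, 145 mm dia, 28 mm high. To be left alone. Origin under its centre.
- spanner: Loose open-end spanner, 170 mm long, lying flat. To be left alone. Origin about its middle, x along it.
- scraper: Loose deburring scraper with wooden handle, 190 mm. To be left alone. Origin about its middle, x along it.
- mould_half: Loose steel mould half, 90 x 120 x 45 mm, behind the scooter. To be left alone. Origin under its centre.
- oil_can: Loose white can, 56 mm dia, 150 mm high, behind the angle plate. To be left alone. Origin under its centre.
- bolt_jar: Loose white jar with steel cap, 64 mm dia, 80 mm high, behind the scooter. To be left alone. Origin under its centre.
- file: Loose flat file with wooden handle, 250 mm. To be left alone. Origin about its middle, x along it.

How it is judged:
By the outcome, as a careful person would: the job done as asked, in the order asked, and still so for the second after the job is handed in, while the arm keeps its last pose, push and grip.
It also fails if it takes over 72 s, if anything falls off the work surface, if the arm or the gripper's body presses on something with over 40 N, if the wrist force passes 120 N, or if a joint passes its speed limit or range.

### The arm

A 7-joint arm with a two-finger parallel gripper is mounted at the origin on the work surface. World frame = base frame: x ahead of the robot, y to its left, z up, the work surface at z = 0. Lengths are in m, angles in rad, forces in N, time in s.
With the tool pointing down it reaches from about 0.425 to 1.025 m from the base axis. Payload 9.4 kg.
Tool frame: the origin (TCP) lies at the very end of the fingers, on their centre line; the grasp point (between the pads) lies 19 mm behind it; z points along the fingers, y is the line along which they close (so a half turn about z gives the same grasp; the last joint's range is limited). The gripper opens to 93 mm and grips with 3 to 60 N. Pads are 15 mm wide; open, the fingers measure 128 mm over their backs; the gripper's body (75 mm by 188 mm) begins 65 mm behind the grasp point.
Start: joints at [-0.077, 0.599, -0.003, 1.599, 0.002, 0.943, -0.08], TCP at [0.725, -0, 0.219] pointing down, gripper open.
Joint ranges: [-2.57, 2.57], [-0.35, 1.97], [-1.29, 1.29], [0.11, 2.56], [-1.05, 4.19], [0.11, 1.86], [-2.63, 2.63]. Speed limits (rad/s): [2.22, 2.22, 3.01, 3.01, 3.14, 3.14, 3.14].

### API

Orientations are given as a rotation vector (axis times angle).
In Python, from plant import arm, imaging, workorder gives the robot as it stands.
- The arm moves only by the tool send_rows, never from a script. Its argument "moves" is a list of rows, each an object with "gripper": the opening, from 0 (shut) to 1 (fully open); "linear": the shift along the tool's x, y, z in mm, a list of three; "twist": the turn about the tool's z in rad. In form: [{"gripper": gripper, "linear": [x, y, z], "twist": twist}, ...]. A call has 1 to 8 rows; each row is the pose to reach, as a shift and turn from the pose commanded when the call began, along the tool's axes at that moment; what a row does not reach only later rows make up. A row lasts 1/10 s, in which the tool goes at most 50 mm and 8.59 degrees, less where a joint would pass 70% of its speed; a pose out of reach is approached as far as the arm can. A call with a gripper value outside its range is refused whole. The fingers move at their own pace and stop on an object; "newtons" is the grip in N (left out, the last holds). Time passes only in rows, so rows that repeat a pose let the fingers close. It gives the time, the measured TCP pose, the force, the opening and the grip force at its end, in the units of the state.
- arm.get_obs(): the state, without advancing time (a new reading comes with each control period).
- imaging.camera(name): name is "scene" or "side" or "wrist"; returns (picture, depth): 420x560x3 uint8, blue, green, red; 420x560 float32, m along the optical axis (not along the pixel's ray), 0 where there is no reading.
- imaging.camera_model(name): a dict with "fx", "fy", "cx", "cy" (pixels), "cam_to_world" (4x4, takes a point from camera to world coordinates); the wrist camera has in their place "mount" (4x4, takes a point from camera to tool coordinates, whose origin is the TCP and whose axes are the flange's). Camera axes: x right, y down, z forward; pixel columns grow to the right and rows downward; lengths in m; the calibration is good to about 2 mm. The wrist camera is an equidistant fisheye: a pixel r from the principal point sees the ray r / f radians off the axis. A picture is of the moment at which its call begins: read the wrist's pose just before it. camera_model takes no time and is no camera call.
- workorder.job_done(): hands the job in; it is judged then, once.
The state is a dict: "t": time; "joints": joint angles; "joint_velocities": joint speeds; "effort": joint torques, N m; "position": TCP position; "orientation": TCP orientation; "force": force on the tool from outside, world axes, zero at the start; "ft_torque": the same for the moment, N m; "finger_gap": finger opening in m; "gripper_force": force on a finger pad.
Only numpy, scipy, OpenCV 4.12 (cv2) and the standard library are available. Lean on these libraries where they do the work, as an engineer would, in place of code of your own. Each camera call takes 0.05 s, during which the arm holds its last target. There are 200 camera calls.

## Working session

There is one attempt and no reset: what is moved stays moved. The work goes in short steps, Python scripts to look and compute and a tool call to move; the robot and the scene stay as the last step left them, time stands still between calls to the robot, and variables do not carry over. Pictures are saved under pics/ and viewed, at most 10 in all, crops included, and the job is handed in when it is done.

Besides the shell and the picture viewer there is one more tool, called after ">>>" in YAML: its name, and indented under it one key for each argument. send_rows: Moves the arm, as the interface text tells. Its arguments: {"type":"object","properties":{"moves":{"type":"array","items":{"type":"object","properties":{"gripper":{"type":"number"},"linear":{"type":"array","items":{"type":"number"}},"twist":{"type":"number"}}}},"newtons":{"type":"number"}},"required":["moves"]}

```bash
mkdir -p pics; ls; python3 - <<'E'
from plant import arm, imaging, workorder
import cv2,numpy as np
print(arm.get_obs())
for n in ("scene","side"):
    p,d=imaging.camera(n); cv2.imwrite(f"pics/{n}0.png",p); np.savez(f"{n}0.npz",p=p,d=d)
    m=imaging.camera_model(n); print(n,{k:np.round(v,4).tolist() for k,v in m.items()})
print(imaging.camera_model("wrist"))
E
```

```text
pics
{'t': 0.0, 'joints': array([-0.07673496,  0.60015233, -0.00254137,  1.60011766,  0.00181003,
        0.94289335, -0.07978491]), 'joint_velocities': array([ 0.00115621, -0.00057289,  0.00079862, -0.00030333,  0.00014577,
        0.00056367,  0.00077414]), 'effort': array([ 5.70884713e-04, -7.65060925e+01,  1.49801854e+00, -2.52344084e+01,
       -5.23842021e-02,  1.69115182e-02,  2.08527672e-04]), 'position': array([7.24516258e-01, 3.48837110e-06, 2.17744708e-01]), 'orientation': array([-2.22061152e+00, -2.22086221e+00,  1.90322854e-03]), 'force': array([-0.40622695,  0.45710489, -0.75195442]), 'ft_torque': array([0.01804614, 0.04175842, 0.04367346]), 'gripper_force': 0.0, 'finger_gap': 0.09316028370736604}
scene {'fx': 540.4859, 'fy': 540.4859, 'cx': 288.8449, 'cy': 212.7666, 'cam_to_world': [[-0.8833, 0.315, -0.3472, 1.1285], [0.4686, 0.616, -0.6332, 0.9291], [0.0144, -0.722, -0.6917, 1.2285], [0.0, 0.0, 0.0, 1.0]]}
side {'fx': 478.269, 'fy': 478.269, 'cx': 279.314, 'cy': 219.2758, 'cam_to_world': [[0.9719, -0.1128, 0.2066, 0.3255], [-0.2352, -0.5004, 0.8333, -1.1329], [0.0094, -0.8584, -0.5128, 0.8304], [0.0, 0.0, 0.0, 1.0]]}
{'fx': 325.19226210127806, 'fy': 325.19226210127806, 'cx': 288.5484413844508, 'cy': 210.7357922511968, 'mount': array([[ 1.97502589e-05, -9.52904150e-01, -3.03271628e-01,
         8.52714920e-02],
       [ 9.99999716e-01,  2.47489345e-04, -7.12507702e-04,
        -3.86989108e-04],
       [ 7.54008043e-04, -3.03271527e-01,  9.52903884e-01,
        -1.65146945e-01],
       [ 0.00000000e+00,  0.00000000e+00,  0.00000000e+00,
         1.00000000e+00]])}
```

View pics/scene0.png

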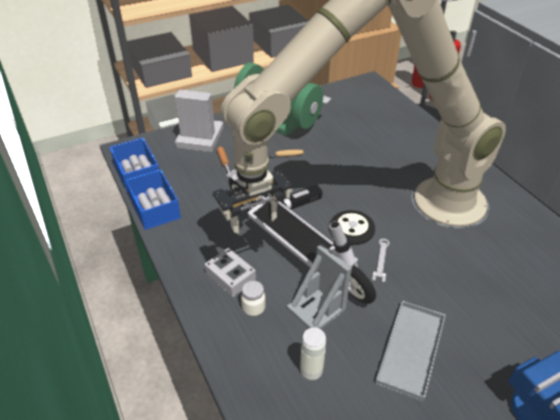

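View pics/side0.png

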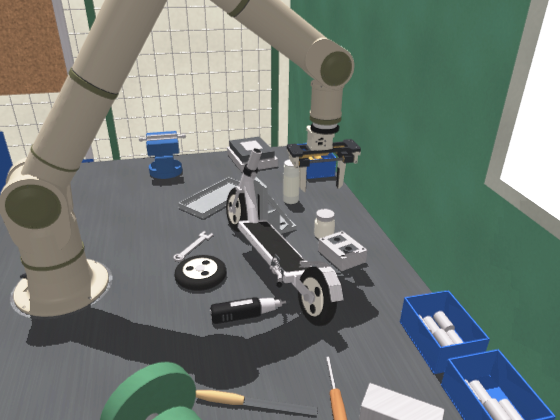

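The scene shows the tray at about (412,348) and the steerer top at about (338,228). In the side view the grinder runs from (212,312) to (280,302), the steerer top is near (254,152), and the rear and front wheels are at (317,297) and (236,205).

```bash
cat > h.py <<'E'
import numpy as np,cv2
from plant import arm, imaging
from scipy.spatial.transform import Rotation as R
def cloud(n,d):
    m=imaging.camera_model(n); v,u=np.indices(d.shape)
    P=np.stack([(u-m['cx'])/m['fx']*d,(v-m['cy'])/m['fy']*d,d],-1)
    T=np.array(m['cam_to_world']); W=P@T[:3,:3].T+T[:3,3]; W[d==0]=np.nan
    return W
def ray(n,u,v):
    m=imaging.camera_model(n);T=np.array(m['cam_to_world'])
    r=T[:3,:3]@np.array([(u-m['cx'])/m['fx'],(v-m['cy'])/m['fy'],1]); return T[:3,3],r
def onplane(n,u,v,z):
    o,r=ray(n,u,v); return o+r*(z-o[2])/r[2]
E
python3 - <<'E'
from h import *
for n in("scene","side"):
    f=np.load(n+"0.npz");p,d=f['p'],f['d'];W=cloud(n,d)
    # tray
    print(n,'bench z',np.nanmedian(W[...,2][(abs(W[...,2])<.02)]))
    S=(slice(295,400),slice(365,455)) if n=="scene" else (slice(172,222),slice(170,255))
    w=W[S].reshape(-1,3);m=(w[:,2]>.012)&(w[:,2]<.03)
    r=cv2.minAreaRect((w[m][:,:2]*1000).astype(np.float32));print('tray',r,m.sum())
    if n=="side":
        w=W[285:330,200:290].reshape(-1,3); c=p[285:330,200:290].reshape(-1,3).max(1)
        m=(w[:,2]>.012)&(w[:,2]<.06)&(w[:,0]<.72);q=w[m]
        print('grinder rect',cv2.minAreaRect((q[:,:2]*1000).astype(np.float32)),q[:,2].max(),m.sum())
        mb=m&(c<70);print('black',cv2.minAreaRect((w[mb][:,:2]*1000).astype(np.float32)),np.median(w[mb],0))
    # steerer top
    S=(slice(210,260),slice(315,365)) if n=="scene" else (slice(140,185),slice(235,275))
    w=W[S].reshape(-1,3);w=w[(w[:,2]>.2)&(w[:,2]<.31)]
    for a in np.arange(.2,.31,.015):
        k=w[(w[:,2]>=a)&(w[:,2]<a+.015)]
        if len(k):print('st',round(a,3),len(k),k.mean(0).round(4),np.ptp(k,axis=0).round(3))
p=np.load("side0.npz")['p'][140:330,195:350];q=np.load("scene0.npz")['p'][170:310,220:390]
cv2.imwrite("pics/c1.png",cv2.resize(p,None,fx=3.15,fy=3.15,interpolation=2))
E
```

```text
scene bench z 0.001224017469884764
tray ((500.8446960449219, 371.2916259765625), (265.09619140625, 209.9934844970703), 39.713417053222656) 542
st 0.2 64 [0.5582 0.182  0.2077] [0.042 0.052 0.015]
st 0.215 107 [0.5628 0.1758 0.2233] [0.047 0.051 0.014]
st 0.23 77 [0.5603 0.1731 0.2365] [0.038 0.029 0.015]
st 0.245 50 [0.5683 0.1692 0.2527] [0.031 0.024 0.015]
st 0.26 60 [0.5721 0.1667 0.2675] [0.032 0.02  0.014]
st 0.275 108 [0.5746 0.1565 0.283 ] [0.031 0.032 0.014]
st 0.29 1 [0.57   0.1675 0.2902] [0. 0. 0.]
side bench z 0.000633317880045059
tray ((409.3633728027344, 418.0751953125), (397.9329833984375, 275.99365234375), 76.2546615600586) 378
grinder rect ((471.4504699707031, -173.52142333984375), (212.699462890625, 145.35903930664062), 1.783120036125183) 0.045410679424454536 1181
black ((471.4504699707031, -173.52142333984375), (212.699462890625, 145.35903930664062), 1.783120036125183) [ 0.42879144 -0.24026653  0.03355256]
st 0.2 58 [0.5473 0.1487 0.2078] [0.044 0.037 0.015]
st 0.215 85 [0.554  0.1494 0.2226] [0.045 0.041 0.015]
st 0.23 49 [0.5539 0.1529 0.237 ] [0.036 0.034 0.014]
st 0.245 46 [0.5616 0.147  0.2523] [0.032 0.028 0.014]
st 0.26 48 [0.5647 0.1442 0.2673] [0.029 0.025 0.014]
st 0.275 64 [0.571  0.1482 0.2818] [0.03  0.029 0.014]
```

View pics/c1.png

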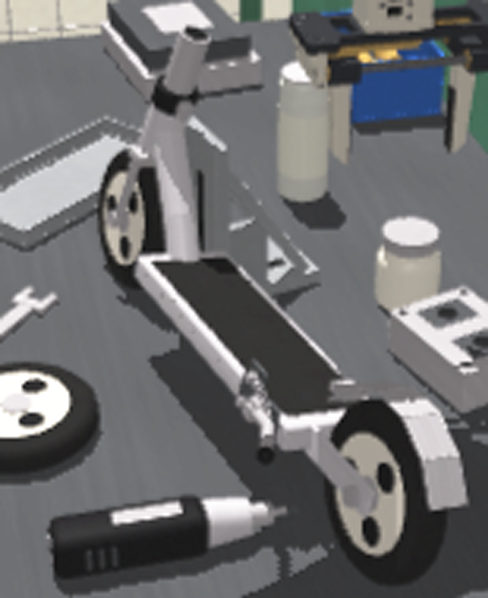

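The crop shows the kickstand foot ball at about (279,284) in full side-view pixels. The grinder lies clear from (211,315) to (286,303), and the steerer top is at (257,151).

```bash
python3 - <<'E'
from h import *
f=np.load("scene0.npz");p,d=f['p'],f['d']
g=cv2.cvtColor(p,6)[290:405,360:460]
_,b=cv2.threshold(g,0,255,cv2.THRESH_OTSU);b=cv2.morphologyEx(b,cv2.MORPH_CLOSE,np.ones((5,5)))
c=max(cv2.findContours(b,0,1)[0],key=cv2.contourArea)[:,0]+[360,290]
P=np.array([onplane("scene",u,v,.022)[:2]*1000 for u,v in c]).astype(np.float32)
print('tray',cv2.minAreaRect(P))
f=np.load("side0.npz");p,d=f['p'],f['d'];W=cloud("side",d)
g=cv2.cvtColor(p,6)
m=((W[...,2]>.014)&(W[...,2]<.06)).astype(np.uint8);m[:, :200]=0;m[:,292:]=0;m[:280]=0;m[335:]=0
n,l,s,_=cv2.connectedComponentsWithStats(m);k=1+np.argmax(s[1:,4]);q=W[l==k];print(s[k],q.shape)
print('grinder',cv2.minAreaRect((q[:,:2]*1000).astype(np.float32)))
t=q[q[:,2]>.034];print('top strip',len(t),cv2.minAreaRect((t[:,:2]*1000).astype(np.float32)),t[:,2].max(),cv2.fitLine((t[:,:2]*1000).astype(np.float32),2,0,.01,.01).ravel())
for nm,u,v,z in(("tip",286,302.5,.02),("back",210.5,314,.02)):print(nm,onplane("side",u,v,z))
# foot: side ray at chassis; dark ball depth
for u,v in((279,283.5),(278,283),(280,284)):print('foot',W[int(v),int(u)])
# bright body below chassis : wheels feet
def tri(a,b):
    o1,r1=ray("scene",*a);o2,r2=ray("side",*b)
    st=np.linalg.lstsq(np.stack([r1,-r2],1),o2-o1,rcond=None)[0];A=o1+r1*st[0];B=o2+r2*st[1]
    return (A+B)/2,np.linalg.norm(A-B)
# steerer top: highest cluster
for n,S in(("scene",(slice(205,260),slice(315,365))),("side",(slice(140,185),slice(235,275)))):
    p=np.load(n+"0.npz");W=cloud(n,p['d'])[S]
    w=W.reshape(-1,3);w=w[(w[:,2]>.279)&(w[:,2]<.30)];print(n,'top',w.mean(0),np.ptp(w,axis=0),len(w))
# deck edges / wheels : points of scooter by z-range in side view
w=cloud("side",f['d']);m=(w[...,2]>.15)|(w[...,2]<.06)
for (u0,u1,v0,v1) in((225,250,185,228),(300,335,270,320)):
    q=w[v0:v1,u0:u1].reshape(-1,3);q=q[(q[:,2]>.01)&(q[:,2]<.16)];print(np.percentile(q,[5,25,50,75,95],axis=0).round(3))
E
python3 - <<'E'
import cv2,sys
sys.path.insert(0,'.')
import numpy as np
p=np.load("scene0.npz")['p'][180:320,225:390]
cv2.imwrite("pics/c2.png",cv2.resize(p,None,fx=4.2,fy=4.2,interpolation=2))
E
```

```text
tray ((471.0898742675781, 406.0759582519531), (261.5670166015625, 119.55094909667969), 39.74259948730469)
[ 210  297   81   25 1111] (1111, 3)
grinder ((480.1309814453125, -224.14193725585938), (204.18841552734375, 44.16929626464844), 1.4989627599716187)
top strip 600 ((458.92340087890625, -225.08258056640625), (157.98049926757812, 42.444828033447266), 0.2772078812122345) 0.045410679424454536 [ 9.9982899e-01  1.8491620e-02  4.4926178e+02 -2.2828203e+02]
tip [ 0.57102289 -0.22362132  0.02      ]
back [ 0.37815766 -0.22329409  0.02      ]
foot [ 0.54333745 -0.25830372  0.11491643]
foot [ 0.54110846 -0.25738131  0.11459855]
foot [ 0.5452274  -0.26068931  0.11341033]
scene top [0.57373014 0.15589257 0.28416432] [0.03102929 0.03206798 0.01111068] 92
side top [0.57104389 0.14983823 0.28355528] [0.02456587 0.02882823 0.00995492] 46
[[0.489 0.065 0.029]
 [0.5   0.13  0.071]
 [0.512 0.165 0.094]
 [0.525 0.187 0.119]
 [0.535 0.236 0.152]]
[[ 0.604 -0.341  0.03 ]
 [ 0.617 -0.317  0.07 ]
 [ 0.629 -0.293  0.091]
 [ 0.641 -0.267  0.12 ]
 [ 0.655 -0.234  0.147]]
```

View pics/c2.png

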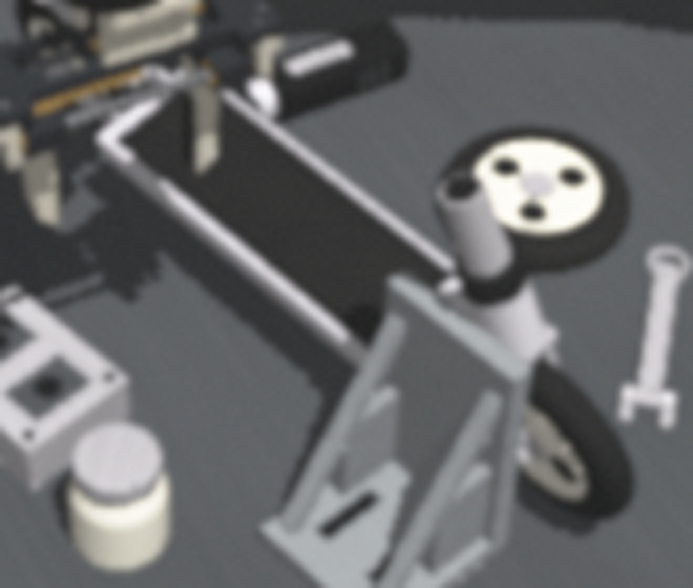

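The scene crop shows the grinder clear of the rear of the deck, with its nose toward the kickstand. The stub is leaning over the angle plate's top edge.

From these I get:

| Item | World position or value |
|---|---|
| Chassis origin | (0.559, -0.045) |
| Chassis yaw | about 0.247 rad |
| Grinder grip point | (0.43, -0.224) |
| Tray centre | (0.471, 0.406) |
| Tray angle | 39.7° |

Next I'll move to the grinder.

>>> send_rows:
  moves:
    - {"gripper": 1, "linear": [-28, -37, 0], "twist": 0.15}
    - {"gripper": 1, "linear": [-56, -74, 0], "twist": 0.3}
    - {"gripper": 1, "linear": [-84, -111, 0], "twist": 0.45}
    - {"gripper": 1, "linear": [-112, -148, 0], "twist": 0.6}
    - {"gripper": 1, "linear": [-140, -185, 0], "twist": 0.75}
    - {"gripper": 1, "linear": [-168, -222, 0], "twist": 0.9}
    - {"gripper": 1, "linear": [-196, -258, 0], "twist": 1.05}
    - {"gripper": 1, "linear": [-224, -294, 0], "twist": 1.2}

```text
t: 0.9
position: [0.4293, -0.2248, 0.2186]
orientation: [-3.089, -0.57, -0.0]
force: [0.4, -1.2, -0.3]
finger_gap: 0.0934
gripper_force: 0.0
```

>>> send_rows:
  moves:
    - {"gripper": 1, "linear": [0, 0, 0], "twist": 0.15}
    - {"gripper": 1, "linear": [0, 0, 20], "twist": 0.3}
    - {"gripper": 1, "linear": [0, 0, 40], "twist": 0.35}
    - {"gripper": 1, "linear": [0, 0, 60], "twist": 0.35}
    - {"gripper": 1, "linear": [0, 0, 60], "twist": 0.35}

```text
t: 1.4
position: [0.4298, -0.2233, 0.1568]
orientation: [-3.14, -0.033, 0.006]
force: [-0.3, 1.2, 0.1]
finger_gap: 0.093
gripper_force: 0.0
```

```bash
python3 - <<'E'
from h import *
o=arm.get_obs();print(o['t'],o['position'],R.from_rotvec(o['orientation']).as_matrix().round(3),o['joints'].round(2))
p,d=imaging.camera("wrist");cv2.imwrite("pics/w1.png",p)
E
```

```text
1.4 [ 0.42982238 -0.22331881  0.15678935] [[ 1.     0.021 -0.004]
 [ 0.021 -1.     0.001]
 [-0.004 -0.001 -1.   ]] [ 0.09  0.43  0.38  2.22 -0.3   0.55 -0.85]
```

View pics/w1.png

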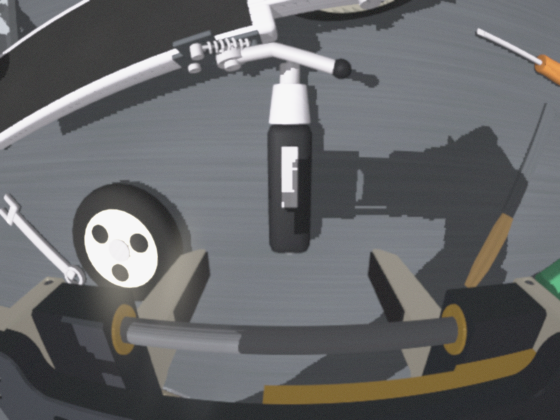

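The wrist view shows the grinder centred between the fingers (axis at column 289, body back end at row 250). The spare wheel is clear to the left, and the kickstand ball is at (343,68). Descending to grip.

>>> send_rows:
  moves:
    - {"gripper": 1, "linear": [2, 0, 45], "twist": 0}
    - {"gripper": 1, "linear": [4, 0, 90], "twist": 0}
    - {"gripper": 1, "linear": [5, 0, 125], "twist": 0}
    - {"gripper": 1, "linear": [5, 0, 140], "twist": 0}
    - {"gripper": 1, "linear": [5, 0, 148], "twist": 0}
    - {"gripper": 1, "linear": [5, 0, 148], "twist": 0}

```text
t: 2.05
position: [0.4362, -0.2242, 0.0106]
orientation: [-3.141, -0.032, 0.0]
force: [-0.8, -0.1, 0.7]
finger_gap: 0.0927
gripper_force: 0.0
```

>>> send_rows:
  moves:
    - {"gripper": 0, "linear": [0, 0, 0], "twist": 0}
    - {"gripper": 0, "linear": [0, 0, 0], "twist": 0}
    - {"gripper": 0, "linear": [0, 0, 0], "twist": 0}
    - {"gripper": 0, "linear": [0, 0, 0], "twist": 0}
    - {"gripper": 0, "linear": [0, 0, 0], "twist": 0}
    - {"gripper": 0, "linear": [0, 0, 0], "twist": 0}
  newtons: 30

```text
t: 2.65
position: [0.4361, -0.2239, 0.0108]
orientation: [3.141, 0.033, 0.0]
force: [0.6, 0.6, 0.2]
finger_gap: 0.0491
gripper_force: 0.0
```

>>> send_rows:
  moves:
    - {"gripper": 0, "linear": [0, 0, 0], "twist": 0}
    - {"gripper": 0, "linear": [0, 0, 0], "twist": 0}
    - {"gripper": 0, "linear": [0, 0, 0], "twist": 0}
    - {"gripper": 0, "linear": [0, 0, 0], "twist": 0}

```text
t: 3.05
position: [0.436, -0.2239, 0.0106]
orientation: [-3.141, -0.033, 0.0]
force: [-0.6, 0.4, 1.2]
finger_gap: 0.0399
gripper_force: 30.0
```

>>> send_rows:
  moves:
    - {"gripper": 0, "linear": [0, 0, -6], "twist": 0}
    - {"gripper": 0, "linear": [0, 0, -12], "twist": 0}
    - {"gripper": 0, "linear": [-15, 8, -12], "twist": 0}
    - {"gripper": 0, "linear": [-32, 20, -12], "twist": 0}
    - {"gripper": 0, "linear": [-50, 35, -12], "twist": 0}
    - {"gripper": 0, "linear": [-62, 45, -12], "twist": 0}
    - {"gripper": 0, "linear": [-68, 50, -12], "twist": 0}
    - {"gripper": 0, "linear": [-68, 50, -12], "twist": 0}

```text
t: 3.85
position: [0.3684, -0.276, 0.0229]
orientation: [3.141, 0.03, -0.0]
force: [0.3, -0.2, -4.1]
finger_gap: 0.0403
gripper_force: 30.0
```

>>> send_rows:
  moves:
    - {"gripper": 0, "linear": [-4, 4, -25], "twist": 0}
    - {"gripper": 0, "linear": [-4, 4, -65], "twist": 0}
    - {"gripper": 0, "linear": [-4, 4, -110], "twist": 0}
    - {"gripper": 0, "linear": [-4, 4, -155], "twist": 0}
    - {"gripper": 0, "linear": [-4, 4, -200], "twist": 0}
    - {"gripper": 0, "linear": [-4, 4, -245], "twist": 0}
    - {"gripper": 0, "linear": [-4, 4, -285], "twist": 0}
    - {"gripper": 0, "linear": [-4, 4, -305], "twist": 0}

```text
t: 4.65
position: [0.3662, -0.2789, 0.3311]
orientation: [3.14, 0.035, 0.006]
force: [0.6, 0.1, -5.1]
finger_gap: 0.0398
gripper_force: 30.0
```

>>> send_rows:
  moves:
    - {"gripper": 0, "linear": [5, -30, 0], "twist": 0}
    - {"gripper": 0, "linear": [10, -75, 0], "twist": 0}
    - {"gripper": 0, "linear": [15, -120, 0], "twist": -0.05}
    - {"gripper": 0, "linear": [20, -165, 0], "twist": -0.1}
    - {"gripper": 0, "linear": [22, -210, 0], "twist": -0.2}
    - {"gripper": 0, "linear": [25, -255, 0], "twist": -0.3}
    - {"gripper": 0, "linear": [28, -300, 0], "twist": -0.4}
    - {"gripper": 0, "linear": [30, -345, 0], "twist": -0.5}

```text
t: 5.45
position: [0.3871, 0.0688, 0.3279]
orientation: [-3.033, -0.818, -0.0]
force: [1.6, -1.0, -3.8]
finger_gap: 0.0399
gripper_force: 30.0
```

>>> send_rows:
  moves:
    - {"gripper": 0, "linear": [27, -34, 0], "twist": -0.04}
    - {"gripper": 0, "linear": [55, -69, 0], "twist": -0.08}
    - {"gripper": 0, "linear": [83, -104, 0], "twist": -0.12}
    - {"gripper": 0, "linear": [110, -138, 0], "twist": -0.16}
    - {"gripper": 0, "linear": [138, -173, 0], "twist": -0.174}
    - {"gripper": 0, "linear": [166, -208, 0], "twist": -0.174}
    - {"gripper": 0, "linear": [193, -242, 0], "twist": -0.174}
    - {"gripper": 0, "linear": [193, -242, 0], "twist": -0.174}

```text
t: 6.25
position: [0.4329, 0.3793, 0.3267]
orientation: [-2.947, -1.08, 0.001]
force: [-1.6, -1.4, -5.0]
finger_gap: 0.0397
gripper_force: 30.0
```

>>> send_rows:
  moves:
    - {"gripper": 0, "linear": [0, 0, 45], "twist": 0}
    - {"gripper": 0, "linear": [0, 0, 90], "twist": 0}
    - {"gripper": 0, "linear": [0, 0, 135], "twist": 0}
    - {"gripper": 0, "linear": [0, 0, 180], "twist": 0}
    - {"gripper": 0, "linear": [0, 0, 220], "twist": 0}
    - {"gripper": 0, "linear": [0, 0, 240], "twist": 0}
    - {"gripper": 0, "linear": [0, 0, 240], "twist": 0}

```text
t: 6.95
position: [0.4327, 0.3711, 0.0848]
orientation: [2.951, 1.071, -0.009]
force: [0.3, -1.6, -3.6]
finger_gap: 0.04
gripper_force: 30.0
```

```bash
python3 - <<'E'
from h import *
o=arm.get_obs();print(o['t'],o['position'],R.from_rotvec(o['orientation']).as_matrix().round(3))
p,d=imaging.camera("wrist");q,_=imaging.camera("scene")
q=cv2.resize(q[250:410,330:480],None,fx=2.6,fy=2.6);cv2.imwrite("pics/w2.png",np.hstack([cv2.resize(p[:, 80:500],None,fx=.99,fy=.99),q]))
E
```

```text
6.95 [0.43265116 0.37114946 0.08477167] [[ 0.767  0.641 -0.004]
 [ 0.641 -0.767 -0.004]
 [-0.006  0.    -1.   ]]
```

View pics/w2.png

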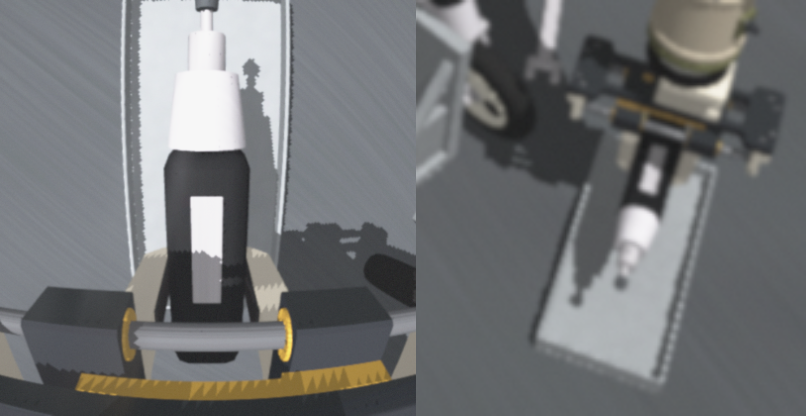

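The grinder is aligned with the tray and laterally centred. Fully opened fingers would hit the tray walls, so I'll open only partly.

>>> send_rows:
  moves:
    - {"gripper": 0, "linear": [0, 0, 30], "twist": 0}
    - {"gripper": 0, "linear": [0, 0, 50], "twist": 0}
    - {"gripper": 0, "linear": [0, 0, 60], "twist": 0}
    - {"gripper": 0, "linear": [0, 0, 65], "twist": 0}
    - {"gripper": 0, "linear": [0, 0, 68], "twist": 0}
    - {"gripper": 0, "linear": [0, 0, 70], "twist": 0}
    - {"gripper": 0, "linear": [0, 0, 70], "twist": 0}
    - {"gripper": 0, "linear": [0, 0, 70], "twist": 0}

```text
t: 7.85
position: [0.4352, 0.3723, 0.0181]
orientation: [-2.954, -1.069, -0.001]
force: [-0.1, -0.2, -3.7]
finger_gap: 0.0397
gripper_force: 30.0
```

>>> send_rows:
  moves:
    - {"gripper": 0, "linear": [0, 0, 1], "twist": 0}
    - {"gripper": 0, "linear": [0, 0, 2], "twist": 0}
    - {"gripper": 0, "linear": [0, 0, 3], "twist": 0}
    - {"gripper": 0, "linear": [0, 0, 4], "twist": 0}
    - {"gripper": 0, "linear": [0, 0, 4], "twist": 0}
    - {"gripper": 0, "linear": [0, 0, 4], "twist": 0}

```text
t: 8.45
position: [0.4349, 0.3721, 0.0137]
orientation: [2.954, 1.07, 0.0]
force: [0.6, -0.2, -0.5]
finger_gap: 0.0399
gripper_force: 30.0
```

Force is near zero, so the grinder is resting on the tray floor. Release and lift.

>>> send_rows:
  moves:
    - {"gripper": 0.62, "linear": [0, 0, 0], "twist": 0}
    - {"gripper": 0.62, "linear": [0, 0, 0], "twist": 0}
    - {"gripper": 0.62, "linear": [0, 0, 0], "twist": 0}
    - {"gripper": 0.62, "linear": [0, 0, 0], "twist": 0}
    - {"gripper": 0.62, "linear": [0, 0, -10], "twist": 0}
    - {"gripper": 0.62, "linear": [0, 0, -35], "twist": 0}
    - {"gripper": 0.62, "linear": [0, 0, -75], "twist": 0}
    - {"gripper": 0.62, "linear": [0, 0, -120], "twist": 0}

```text
t: 9.25
position: [0.4344, 0.3715, 0.1347]
orientation: [2.953, 1.069, -0.003]
force: [-0.3, 1.2, 0.2]
finger_gap: 0.0576
gripper_force: 0.0
```

```bash
python3 - <<'E'
from h import *
o=arm.get_obs();print(o['t'],o['position'],o['finger_gap'])
q,d=imaging.camera("scene");W=cloud("scene",d)
m=np.zeros(d.shape,np.uint8);z=W[...,2];x,y=W[...,0],W[...,1]
a=np.radians(39.74);u=(x-.471)*np.cos(a)+(y-.406)*np.sin(a);v=-(x-.471)*np.sin(a)+(y-.406)*np.cos(a)
k=(abs(u)<.122)&(abs(v)<.053)&(z>.014)&(z<.06)
r=cv2.minAreaRect((np.stack([u[k],v[k]],1)*1000).astype(np.float32));print(k.sum(),r,np.percentile(u[k],[1,99]),np.percentile(v[k],[5,50,95]))
E
```

```text
9.25 [0.43436739 0.37154424 0.1347381 ] 0.05762218830066816
914 ((-1.6925735473632812, -3.8696250915527344), (40.53351974487305, 202.84454345703125), 89.74746704101562) [-0.099899    0.09333289] [-0.02077932 -0.00348336  0.01358693]
```

Grinder laid within 4 mm of the tray centre. Now the kickstand, with the fingers shut.

>>> send_rows:
  moves:
    - {"gripper": 0, "linear": [0, 0, -45], "twist": 0}
    - {"gripper": 0, "linear": [0, 0, -90], "twist": 0}
    - {"gripper": 0, "linear": [0, 0, -135], "twist": 0}
    - {"gripper": 0, "linear": [0, 0, -180], "twist": 0}
    - {"gripper": 0, "linear": [-20, 35, -220], "twist": 0}
    - {"gripper": 0, "linear": [-42, 75, -225], "twist": 0}
    - {"gripper": 0, "linear": [-64, 115, -225], "twist": 0}
    - {"gripper": 0, "linear": [-86, 155, -225], "twist": 0}

```text
t: 10.1
position: [0.468, 0.196, 0.3599]
orientation: [-2.954, -1.07, -0.003]
force: [-0.0, -0.2, 0.3]
finger_gap: 0.0013
gripper_force: 0.0
```

>>> send_rows:
  moves:
    - {"gripper": 0, "linear": [-22, 40, 0], "twist": 0.06}
    - {"gripper": 0, "linear": [-44, 80, 0], "twist": 0.12}
    - {"gripper": 0, "linear": [-66, 120, 0], "twist": 0.18}
    - {"gripper": 0, "linear": [-90, 160, 0], "twist": 0.24}
    - {"gripper": 0, "linear": [-113, 200, 0], "twist": 0.3}
    - {"gripper": 0, "linear": [-135, 240, 0], "twist": 0.36}
    - {"gripper": 0, "linear": [-158, 280, 0], "twist": 0.42}
    - {"gripper": 0, "linear": [-180, 320, 0], "twist": 0.447}

```text
t: 10.9
position: [0.5344, -0.1649, 0.3594]
orientation: [-3.118, -0.385, -0.002]
force: [0.5, 1.4, -0.4]
finger_gap: 0.0004
gripper_force: 0.0
```

```bash
python3 - <<'E'
from h import *
o=arm.get_obs();M=R.from_rotvec(o['orientation']).as_matrix();print(o['t'],o['position'],M.round(3),o['finger_gap'],o['joints'].round(2))
print((M.T@(np.array([.551,-.255,.16])-o['position'])*1000).round(1))
E
```

```text
10.9 [ 0.53436419 -0.16490136  0.35935076] [[ 0.97   0.243  0.001]
 [ 0.243 -0.97   0.   ]
 [ 0.001  0.    -1.   ]] 0.0004212486005072334 [-0.02  0.26  0.29  1.82 -0.08  1.07 -1.03]
[ -6.   91.4 199.4]
```

>>> send_rows:
  moves:
    - {"gripper": 0, "linear": [-3, 45, 0], "twist": 0}
    - {"gripper": 0, "linear": [-6, 91, 0], "twist": 0}
    - {"gripper": 0, "linear": [-6, 91, 40], "twist": 0}
    - {"gripper": 0, "linear": [-6, 91, 85], "twist": 0}
    - {"gripper": 0, "linear": [-6, 91, 130], "twist": 0}
    - {"gripper": 0, "linear": [-6, 91, 150], "twist": 0}
    - {"gripper": 0, "linear": [-6, 91, 150], "twist": 0}
    - {"gripper": 0, "linear": [-6, 91, 150], "twist": 0}

```text
t: 11.7
position: [0.5515, -0.253, 0.2095]
orientation: [3.117, 0.388, 0.001]
force: [-0.3, -0.5, 0.5]
finger_gap: 0.0004
gripper_force: 0.0
```

```bash
python3 - <<'E'
from h import *
o=arm.get_obs();M=R.from_rotvec(o['orientation']).as_matrix();print(o['t'],o['position'])
p,d=imaging.camera("wrist");s,ds=imaging.camera("side");np.savez("w3.npz",p=p,d=d,s=s,ds=ds,pos=o['position'],M=M)
W=cloud("side",ds)
z=W[...,2];x,y=W[...,0]-.559,W[...,1]+.0445
cx=x*.969+y*.245;cy=-x*.245+y*.969
k=(cy>-.225)&(cy<-.185)&(cx<-.04)&(cx>-.1)&(z>.08)&(z<.135)
print('foot area',k.sum(),np.percentile(cx[k],[5,50,95]),np.percentile(cy[k],[5,50,95]),np.percentile(z[k],[5,50,95]))
q=cv2.resize(s[230:330,230:345],None,fx=3.5,fy=3.5);q=q[:336]
cv2.imwrite("pics/w3.png",np.hstack([cv2.resize(p,(448,336)),q[:, :350]]))
E
```

```text
11.7 [ 0.55146361 -0.25298694  0.20952174]
foot area 36 [-0.07169711 -0.06584598 -0.05578521] [-0.20682713 -0.20278192 -0.18692826] [0.1032714  0.1104263  0.11568541]
```

View pics/w3.png

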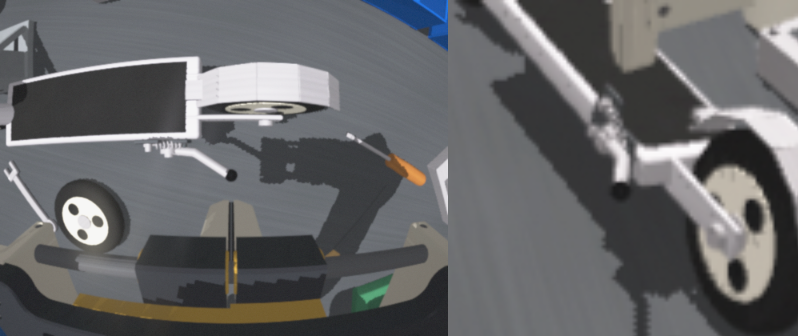

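The wrist view shows the fingertips lined up with the kickstand ball (same column). The leg is clear of the rear stay. Pressing down along its arc.

>>> send_rows:
  moves:
    - {"gripper": 0, "linear": [0, 0, 40], "twist": 0}
    - {"gripper": 0, "linear": [0, 0, 75], "twist": 0}
    - {"gripper": 0, "linear": [0, 0, 85], "twist": 0}
    - {"gripper": 0, "linear": [0, 0, 91], "twist": 0}
    - {"gripper": 0, "linear": [0, 0, 97], "twist": 0}
    - {"gripper": 0, "linear": [0, 0, 102], "twist": 0}
    - {"gripper": 0, "linear": [0, -1, 106], "twist": 0}
    - {"gripper": 0, "linear": [0, -2, 110], "twist": 0}

```text
t: 12.6
position: [0.5513, -0.2512, 0.0991]
orientation: [3.117, 0.388, 0.002]
force: [-0.4, -1.7, 0.9]
finger_gap: 0.0003
gripper_force: 0.7
```

>>> send_rows:
  moves:
    - {"gripper": 0, "linear": [0, -1, 5], "twist": 0}
    - {"gripper": 0, "linear": [0, -3, 10], "twist": 0}
    - {"gripper": 0, "linear": [0, -4, 15], "twist": 0}
    - {"gripper": 0, "linear": [0, -6, 20], "twist": 0}
    - {"gripper": 0, "linear": [0, -8, 24], "twist": 0}
    - {"gripper": 0, "linear": [0, -10, 28], "twist": 0}
    - {"gripper": 0, "linear": [0, -12, 33], "twist": 0}
    - {"gripper": 0, "linear": [0, -15, 37], "twist": 0}

```text
t: 13.4
position: [0.5471, -0.236, 0.0612]
orientation: [-3.117, -0.388, 0.0]
force: [0.3, -0.4, 0.9]
finger_gap: 0.0004
gripper_force: 0.0
```

>>> send_rows:
  moves:
    - {"gripper": 0, "linear": [0, -4, 4], "twist": 0}
    - {"gripper": 0, "linear": [0, -8, 7], "twist": 0}
    - {"gripper": 0, "linear": [0, -13, 10], "twist": 0}
    - {"gripper": 0, "linear": [0, -18, 12], "twist": 0}
    - {"gripper": 0, "linear": [0, -23, 13], "twist": 0}
    - {"gripper": 0, "linear": [0, -28, 13], "twist": 0}

```text
t: 14.0
position: [0.5401, -0.2087, 0.0486]
orientation: [-3.117, -0.388, 0.0]
force: [0.4, -0.4, 0.2]
finger_gap: 0.0007
gripper_force: 0.0
```

```bash
python3 - <<'E'
from h import *
o=arm.get_obs();print(o['t'],o['position'],o['force'])
s,ds=imaging.camera("side");c,dc=imaging.camera("scene")
q=cv2.resize(s[200:330,225:345],None,fx=3.2,fy=3.2,interpolation=2);r=cv2.resize(c[180:310,225:375],None,fx=2.7,fy=3.2)
cv2.imwrite("pics/k1.png",np.hstack([q,r]))
E
```

```text
14.0 [ 0.54007269 -0.20865704  0.04858016] [ 0.43189464 -0.41782808  0.17373233]
```

View pics/k1.png

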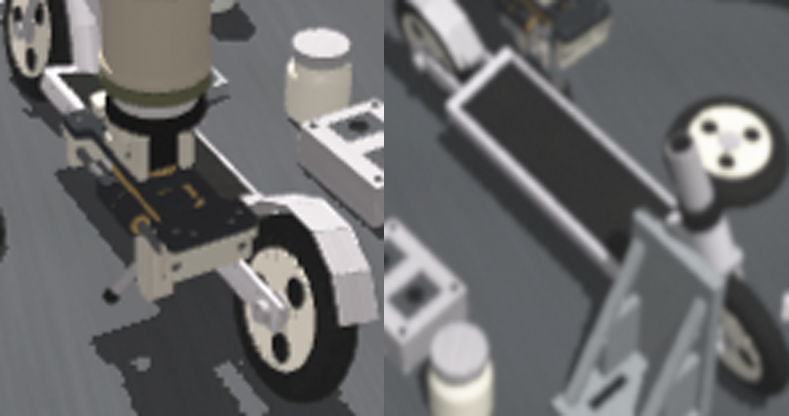

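The side view shows the ball at (260,292), low and forward, so the kickstand is down. The force is zero. Retreating.

>>> send_rows:
  moves:
    - {"gripper": 0, "linear": [0, 15, -2], "twist": 0}
    - {"gripper": 0, "linear": [0, 35, -10], "twist": 0}
    - {"gripper": 0, "linear": [0, 40, -45], "twist": 0}
    - {"gripper": 0, "linear": [0, 40, -90], "twist": 0}
    - {"gripper": 0.5, "linear": [0, 40, -135], "twist": 0}
    - {"gripper": 1, "linear": [0, 40, -180], "twist": 0}
    - {"gripper": 1, "linear": [0, 40, -225], "twist": 0}
    - {"gripper": 1, "linear": [0, 40, -270], "twist": -0.14}

```text
t: 14.9
position: [0.5496, -0.2495, 0.3213]
orientation: [3.081, 0.604, 0.001]
force: [0.8, 0.3, -0.1]
finger_gap: 0.028
gripper_force: 0.0
```

>>> send_rows:
  moves:
    - {"gripper": 1, "linear": [2, -40, -20], "twist": -0.14}
    - {"gripper": 1, "linear": [4, -85, -40], "twist": -0.28}
    - {"gripper": 1, "linear": [6, -130, -40], "twist": -0.42}
    - {"gripper": 1, "linear": [8, -175, -40], "twist": -0.56}
    - {"gripper": 1, "linear": [10, -220, -40], "twist": -0.7}
    - {"gripper": 1, "linear": [12, -265, -40], "twist": -0.84}
    - {"gripper": 1, "linear": [14, -310, -40], "twist": -0.98}
    - {"gripper": 1, "linear": [16, -350, -40], "twist": -1.12}

```text
t: 15.7
position: [0.4322, 0.0828, 0.3595]
orientation: [2.285, 2.155, 0.002]
force: [1.0, 0.0, 0.2]
finger_gap: 0.0907
gripper_force: 0.0
```

>>> send_rows:
  moves:
    - {"gripper": 1, "linear": [0, 0, 0], "twist": -0.14}
    - {"gripper": 1, "linear": [0, 0, 0], "twist": -0.28}
    - {"gripper": 1, "linear": [0, 0, 0], "twist": -0.31}
    - {"gripper": 1, "linear": [0, 0, 0], "twist": -0.31}

```text
t: 16.1
position: [0.433, 0.0812, 0.359]
orientation: [1.936, 2.474, 0.001]
force: [0.2, -0.2, -0.4]
finger_gap: 0.0928
gripper_force: 0.0
```

```bash
python3 - <<'E'
from h import *
o=arm.get_obs();M=R.from_rotvec(o['orientation']).as_matrix();print(o['t'],o['position'],M.round(3),o['finger_gap'],o['joints'].round(2))
print((M.T@(np.array([.564,.158,.241])-o['position'])*1000).round(1))
s,ds=imaging.camera("side");c,dc=imaging.camera("scene");np.savez("a4.npz",s=s,ds=ds,c=c,dc=dc)
for n,dd in(("side",ds),("scene",dc)):
    W=cloud(n,dd);z=W[...,2];x,y=W[...,0]-.559,W[...,1]+.0445
    cx=x*.969+y*.245;cy=-x*.245+y*.969
    k=(cy>.15)&(cy<.23)&(cx<.1)&(cx>0)&(z>.277)&(z<.295)
    if k.sum():print(n,'top',k.sum(),cx[k].mean(),cy[k].mean(),z[k].mean(),np.ptp(cx[k]),np.ptp(cy[k]))
    k=(cy>-.16)&(cy<-.09)&(cx<-.06)&(cx>-.12)&(z>.015)&(z<.06)
    if k.sum():print(n,'foot',k.sum(),np.percentile(cx[k],[5,50,95]),np.percentile(cy[k],[5,50,95]),np.percentile(z[k],[5,50,95]))
E
```

```text
16.1 [0.43299776 0.0812205  0.35899029] [[-0.241  0.971  0.001]
 [ 0.971  0.241 -0.   ]
 [-0.     0.001 -1.   ]] 0.09278956354376788 [-0.21  0.1  -0.11  2.02  0.01  1.03 -0.09]
[ 43.  145.5 118.1]
side top 57 0.05892572477217629 0.18511756730656925 0.28261484013182203 0.030032466556177174 0.03027536618008514
side foot 57 [-0.08737176 -0.0759204  -0.06259622] [-0.13074222 -0.12722121 -0.12279861] [0.03269904 0.04407996 0.05765458]
scene top 101 0.06380538219282292 0.19116980962029814 0.28369781487783613 0.03243267082574062 0.03025297428991333
scene foot 23 [-0.08591593 -0.07666222 -0.06327424] [-0.12825187 -0.12137621 -0.11698992] [0.03507343 0.04033467 0.05594486]
```

Kickstand confirmed at the stop (foot at height 33 mm, as expected for the lean), and the scooter has not moved. Now grip the stub.

>>> send_rows:
  moves:
    - {"gripper": 1, "linear": [14, 48, 0], "twist": 0}
    - {"gripper": 1, "linear": [28, 96, 0], "twist": 0}
    - {"gripper": 1, "linear": [42, 145, 0], "twist": 0}
    - {"gripper": 1, "linear": [43, 146, 20], "twist": 0}
    - {"gripper": 1, "linear": [43, 146, 60], "twist": 0}
    - {"gripper": 1, "linear": [43, 146, 95], "twist": 0}
    - {"gripper": 1, "linear": [43, 146, 115], "twist": 0}
    - {"gripper": 1, "linear": [43, 146, 117], "twist": 0}

```text
t: 17.0
position: [0.5624, 0.1586, 0.2389]
orientation: [-1.932, -2.474, 0.007]
force: [0.3, 0.3, 0.3]
finger_gap: 0.0932
gripper_force: 0.0
```

>>> send_rows:
  moves:
    - {"gripper": 0.45, "linear": [0, 0, 0], "twist": 0}
    - {"gripper": 0.45, "linear": [0, 0, 0], "twist": 0}
    - {"gripper": 0.45, "linear": [0, 0, 0], "twist": 0}
    - {"gripper": 0.45, "linear": [0, 0, 0], "twist": 0}
    - {"gripper": 0.45, "linear": [0, 0, 0], "twist": 0}
    - {"gripper": 0.45, "linear": [0, 0, 0], "twist": 0}
    - {"gripper": 0.45, "linear": [0, 0, 0], "twist": 0}
  newtons: 5

```text
t: 17.7
position: [0.5636, 0.1596, 0.2418]
orientation: [1.931, 2.478, 0.0]
force: [1.0, 0.7, -0.5]
finger_gap: 0.0437
gripper_force: 0.3
```

```bash
python3 - <<'E'
from h import *
o=arm.get_obs();print(o['t'],o['position'],o['force'],o['finger_gap'])
p,d=imaging.camera("wrist");c,_=imaging.camera("side")
cv2.imwrite("pics/w5.png",np.hstack([cv2.resize(p,(448,336)),cv2.resize(c[125:221,215:315],(350,336))]))
E
```

```text
17.7 [0.56358053 0.15956872 0.24176484] [ 1.00479629  0.69391255 -0.46713245] 0.04373940868243717
```

View pics/w5.png

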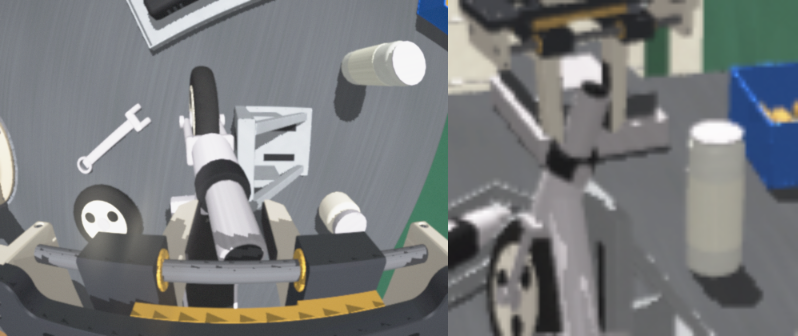

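The stub sits between the pads, just touching. Grip softly and raise the scooter along its arc.

>>> send_rows:
  moves:
    - {"gripper": 0, "linear": [0, 0, 0], "twist": 0}
    - {"gripper": 0, "linear": [0, 0, 0], "twist": 0}
    - {"gripper": 0, "linear": [0, -2, -0.5], "twist": 0}
    - {"gripper": 0, "linear": [0, -5, -1], "twist": 0}
    - {"gripper": 0, "linear": [0, -9, -1.7], "twist": 0}
    - {"gripper": 0, "linear": [0, -13, -2.4], "twist": 0}
    - {"gripper": 0, "linear": [0, -17, -3], "twist": 0}
    - {"gripper": 0, "linear": [0, -21, -3.5], "twist": 0}
  newtons: 10

```text
t: 18.6
position: [0.5427, 0.1546, 0.2452]
orientation: [-1.93, -2.478, -0.0]
force: [-0.3, 1.5, 2.9]
finger_gap: 0.0336
gripper_force: 9.7
```

>>> send_rows:
  moves:
    - {"gripper": 0, "linear": [0, -4, -0.5], "twist": 0}
    - {"gripper": 0, "linear": [0, -8, -0.9], "twist": 0}
    - {"gripper": 0, "linear": [0, -12, -1.2], "twist": 0}
    - {"gripper": 0, "linear": [0, -16, -1.5], "twist": 0}
    - {"gripper": 0, "linear": [0, -20, -1.7], "twist": 0}
    - {"gripper": 0, "linear": [0, -24, -1.9], "twist": 0}
    - {"gripper": 0, "linear": [0, -28, -2], "twist": 0}
    - {"gripper": 0, "linear": [0, -31, -2], "twist": 0}

```text
t: 19.4
position: [0.5129, 0.1467, 0.2471]
orientation: [1.931, 2.478, 0.0]
force: [0.1, 2.7, 0.7]
finger_gap: 0.0296
gripper_force: 10.0
```

>>> send_rows:
  moves:
    - {"gripper": 0, "linear": [0, -2, 0], "twist": 0}
    - {"gripper": 0, "linear": [0, -3, 0], "twist": 0}
    - {"gripper": 0, "linear": [0, -3.5, 0], "twist": 0}
    - {"gripper": 0, "linear": [0, -3.5, 0], "twist": 0}
    - {"gripper": 0, "linear": [0, -3.5, 0], "twist": 0}

```text
t: 19.9
position: [0.5101, 0.146, 0.2473]
orientation: [1.931, 2.478, 0.001]
force: [0.2, 1.5, 0.8]
finger_gap: 0.0293
gripper_force: 10.0
```

```bash
cat > lean.py <<'E'
from h import *
import sys
o=arm.get_obs();M=R.from_rotvec(o['orientation']).as_matrix();print(o['t'],o['position'],o['force'].round(2),o['ft_torque'].round(3),o['finger_gap'],o['gripper_force'],M[:,2].round(4))
s,ds=imaging.camera("side");c,dc=imaging.camera("scene");np.savez("a5.npz",s=s,ds=ds,c=c,dc=dc)
for n,dd in(("side",ds),("scene",dc)):
    W=cloud(n,dd);z=W[...,2];x,y=W[...,0]-.559,W[...,1]+.0445
    cx=x*.969+y*.245;cy=-x*.245+y*.969
    # deck top plane
    k=(cy>-.13)&(cy<.10)&(abs(cx)<.06)&(z>.07)&(z<.115)
    A=np.stack([cx[k],cy[k],np.ones(k.sum())],1);b=z[k];g=np.ones(len(b),bool)
    for _ in range(6):
        f=np.linalg.lstsq(A[g],b[g],rcond=None)[0];r=b-A@f;g=abs(r)<max(2*np.std(r[g]),.002)
    pts=(np.stack([cx[k][g],cy[k][g]],1)*1000).astype(np.float32)
    print(n,'deck slope_x %.4f slope_y %.4f z0 %.4f'%tuple(f),g.sum(),'cx mid %.4f'%np.mean(np.percentile(cx[k][g],[1,99])))
    k=(cy>-.16)&(cy<-.09)&(cx<-.06)&(cx>-.12)&(z>.006)&(z<.05)
    if k.sum():print(' foot',k.sum(),np.percentile(cx[k],[5,50,95]).round(4),np.percentile(cy[k],[5,50,95]).round(4),np.percentile(z[k],[2,50,95]).round(4))
    for lo,hi,nm in((-.34,-.2,'rear'),(.2,.33,'front')):
        k=(cy>lo)&(cy<hi)&(abs(cx)<.05)&(z>.004)&(z<.04);print(' ',nm,k.sum(),np.median(cx[k]).round(4),np.median(cy[k]).round(4))
E
python3 lean.py
```

```text
19.9 [0.51008897 0.14603607 0.24725519] [0.15 1.51 0.78] [ 0.452 -0.582 -0.025] 0.029269309311402987 10.023315399885178 [ 7.e-04  2.e-04 -1.e+00]
side deck slope_x 0.0075 slope_y -0.0006 z0 0.0890 1369 cx mid -0.0014
 foot 66 [-0.0925 -0.0809 -0.0694] [-0.1327 -0.1285 -0.1231] [0.0113 0.0292 0.0485]
  rear 181 -0.0122 -0.253
  front 57 -0.0123 0.2489
scene deck slope_x 0.0065 slope_y 0.0001 z0 0.0895 1596 cx mid 0.0014
 foot 1 [-0.108 -0.108 -0.108] [-0.1328 -0.1328 -0.1328] [0.0073 0.0073 0.0073]
  rear 155 0.0146 -0.2542
  front 224 0.0137 0.266
```

>>> send_rows:
  moves:
    - {"gripper": 0, "linear": [0, 0, 0], "twist": 0}
    - {"gripper": 0, "linear": [0, 0, 0], "twist": 0}
    - {"gripper": 0, "linear": [0, 0, 0], "twist": 0}
    - {"gripper": 0, "linear": [0, 0, 0], "twist": 0}
    - {"gripper": 0, "linear": [0, 0, 0], "twist": 0}
  newtons: 25

```text
t: 20.5
position: [0.5099, 0.146, 0.2472]
orientation: [1.931, 2.478, 0.001]
force: [2.3, 2.9, 1.5]
finger_gap: 0.0296
gripper_force: 25.0
```

```bash
python3 lean.py; python3 - <<'E'
from h import *
f=np.load("a5.npz");g=np.load("a4.npz")
def fit(cx,cy,z,k):
    A=np.stack([cx[k],cy[k],np.ones(k.sum())],1);b=z[k];g=np.ones(len(b),bool)
    for _ in range(6):
        q=np.linalg.lstsq(A[g],b[g],rcond=None)[0];r=b-A@q;g=abs(r)<max(2*np.std(r[g]),.002)
    return q,g.sum()
for n,i in(("side",'ds'),("scene",'dc')):
    for tag,dd in(("bench",f[i]),("old",g[i])):
        W=cloud(n,dd);z=W[...,2];x,y=W[...,0]-.559,W[...,1]+.0445
        cx=x*.969+y*.245;cy=-x*.245+y*.969
        k=(cy>-.35)&(cy<.25)&(abs(cx)<.3)&(abs(z)<.012) if tag=="bench" else (cy>-.13)&(cy<.10)&(cx>-.04)&(cx<.08)&(abs(z-.086+.213*(cx-.018))<.02)
        print(n,tag,fit(cx,cy,z,k))
E
```

```text
20.5 [0.50994753 0.14602626 0.2472412 ] [2.31 2.87 1.54] [ 0.511 -1.06  -0.083] 0.029588717957567328 25.035434067249298 [ 5.e-04  2.e-04 -1.e+00]
side deck slope_x 0.0109 slope_y 0.0001 z0 0.0889 1370 cx mid -0.0014
 foot 65 [-0.093  -0.082  -0.0699] [-0.1327 -0.1283 -0.1241] [0.0109 0.0298 0.0473]
  rear 177 -0.0121 -0.2545
  front 54 -0.0123 0.2441
scene deck slope_x -0.0034 slope_y 0.0002 z0 0.0895 1550 cx mid 0.0019
 foot 1 [-0.1073 -0.1073 -0.1073] [-0.103 -0.103 -0.103] [0.0063 0.0063 0.0063]
  rear 141 0.0149 -0.2545
  front 215 0.0138 0.2644
side bench (array([-0.00032772,  0.00076229,  0.00040536]), np.int64(19261))
side old (array([-0.21411967,  0.00094147,  0.09143275]), np.int64(1074))
scene bench (array([-0.00062055, -0.0002095 ,  0.00102924]), np.int64(13824))
scene old (array([-0.21566137, -0.00024189,  0.09203129]), np.int64(1770))
```

>>> send_rows:
  moves:
    - {"gripper": 0, "linear": [0, 0.5, 0], "twist": 0}
    - {"gripper": 0, "linear": [0, 1, 0], "twist": 0}
    - {"gripper": 0, "linear": [0, 1.2, 0], "twist": 0}
    - {"gripper": 0, "linear": [0, 1.2, 0], "twist": 0}

```text
t: 21.0
position: [0.5108, 0.1462, 0.2472]
orientation: [-1.931, -2.478, 0.0]
force: [1.2, 0.6, 3.5]
finger_gap: 0.0297
gripper_force: 25.0
```

```bash
for i in 1 2 3; do python3 lean.py | egrep "deck|^[0-9]"; done
```

```text
21.0 [0.5107809  0.14624985 0.24718385] [1.22 0.6  3.51] [ 0.402 -0.541 -0.02 ] 0.02971288796977725 25.01847892999649 [-2.e-04 -1.e-04 -1.e+00]
side deck slope_x 0.0016 slope_y -0.0012 z0 0.0889 1343 cx mid -0.0007
scene deck slope_x -0.0071 slope_y -0.0022 z0 0.0896 1606 cx mid 0.0018
21.1 [0.5107959  0.1462552  0.24718936] [0.23 1.43 3.98] [ 0.422 -0.531 -0.037] 0.02964222748145754 25.017921924591064 [-1.e-04 -1.e-04 -1.e+00]
side deck slope_x 0.0035 slope_y -0.0012 z0 0.0890 1325 cx mid -0.0007
scene deck slope_x -0.0005 slope_y -0.0034 z0 0.0895 1596 cx mid 0.0021
21.2 [0.51078245 0.14625827 0.24716874] [0.9  1.59 4.81] [ 0.478 -0.515 -0.032] 0.02984060883205762 25.01714140176773 [-1.e-04 -1.e-04 -1.e+00]
side deck slope_x 0.0030 slope_y -0.0009 z0 0.0890 1335 cx mid -0.0007
scene deck slope_x 0.0001 slope_y -0.0024 z0 0.0895 1598 cx mid 0.0018
```

>>> send_rows:
  moves:
    - {"gripper": 0, "linear": [0, 0, 0], "twist": 0}
    - {"gripper": 0, "linear": [0, 0, 0], "twist": 0}
    - {"gripper": 0, "linear": [0, 0, 0], "twist": 0}
    - {"gripper": 0, "linear": [0, 0, 0], "twist": 0}
    - {"gripper": 0, "linear": [0, 0, 0], "twist": 0}
    - {"gripper": 0, "linear": [0, 0, 0], "twist": 0}
    - {"gripper": 0, "linear": [0, 0, 0], "twist": 0}
    - {"gripper": 0, "linear": [0, 0, 0], "twist": 0}

```text
t: 22.1
position: [0.5109, 0.1463, 0.2472]
orientation: [1.931, 2.478, 0.0]
force: [1.0, 1.9, 5.3]
finger_gap: 0.0295
gripper_force: 25.0
```

```bash
python3 lean.py;python3 lean.py|grep deck; python3 - <<'E'
import numpy as np,cv2
f=np.load("a5.npz");s=f['s'][120:340,180:360];c=f['c'][170:390,220:460]
cv2.imwrite("pics/fin.png",np.hstack([cv2.resize(s,(350,428)),cv2.resize(c,(450,428))]))
E
```

```text
22.1 [0.51086404 0.14628315 0.24716717] [1.05 1.85 5.3 ] [ 0.366 -0.442 -0.04 ] 0.029486128222472045 25.015324652194977 [ 0. -0. -1.]
side deck slope_x 0.0063 slope_y -0.0003 z0 0.0890 1369 cx mid -0.0008
 foot 64 [-0.0922 -0.0821 -0.0703] [-0.1326 -0.129  -0.1242] [0.0138 0.0309 0.0485]
  rear 179 -0.012 -0.252
  front 58 -0.0122 0.2474
scene deck slope_x -0.0035 slope_y -0.0016 z0 0.0893 1594 cx mid 0.0019
 foot 3 [-0.1134 -0.1102 -0.1081] [-0.1504 -0.11   -0.1086] [0.0063 0.0065 0.0082]
  rear 157 0.0148 -0.2511
  front 218 0.0141 0.2649
side deck slope_x 0.0042 slope_y 0.0009 z0 0.0890 1349 cx mid -0.0009
scene deck slope_x -0.0040 slope_y -0.0003 z0 0.0895 1570 cx mid 0.0025
```

View pics/fin.png

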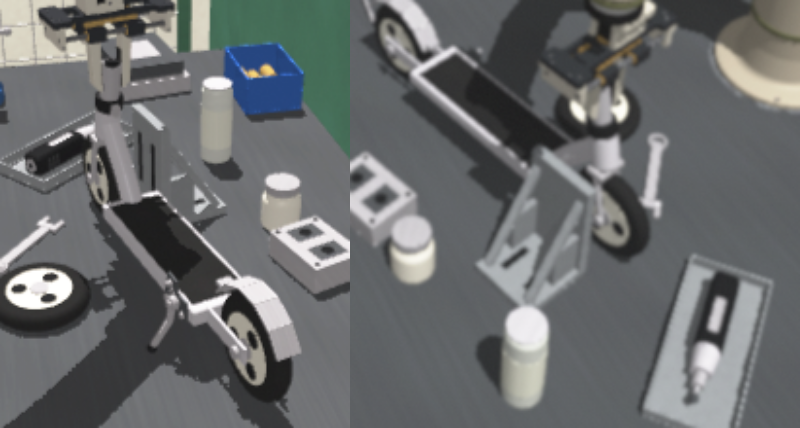

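The final view shows the scooter upright off the plate with the kickstand down and clear of the bench. The grinder lies in the tray and the other parts look undisturbed. Handing in.

```bash
python3 -c "
from plant import workorder
print(workorder.job_done())"
```

```text
the job is handed in; nothing more can be done
None
```

I handed the job in at about 22 s with all three steps done in order: the grinder lies about 4 mm from the tray's centre, the kickstand is down at its stop, and the scooter is still gripped by the stub at 25 N, plumb to within about 0.005 rad and both wheels on the bench as far as the cameras show; the verdict was not shown.

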